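Find the thread hand of a tool holder's clamping nut and take it off

ROBOT

A 6-joint arm with a two-finger parallel gripper is mounted at the origin on the work surface. World frame = base frame: x ahead of the robot, y to its left, z up, the work surface at z = 0. Lengths are in m, angles in rad, forces in N, time in s.
With the tool pointing down it reaches from about 0.25 to 0.775 m from the base axis. Payload 4 kg.
Tool frame: the origin (TCP) lies at the very end of the fingers, on their centre line; the grasp point (between the pads) lies 19 mm behind it; z points along the fingers, x is the direction in which the jaws open and shut, and the axes are right-handed (so a half turn about z gives the same grasp; the last joint's range is limited). The gripper opens to 85 mm and grips with 20 to 120 N. Pads are 22 mm wide; open, the fingers measure 114 mm over their backs; the gripper's body (76 mm by 85 mm) begins 54 mm behind the grasp point. The pads swing forward as they close: fully open they stand 13 mm farther back than shut.
Start: joints at [-1.386, 0.087, 1.371, -0, 1.684, -0.103], TCP at [0.156, -0.527, 0.231] pointing down, gripper open.
Joint ranges: [-3.1, 3.1], [-0.76, 2.03], [0.27, 2.55], [-1.08, 4.22], [0.17, 2.65], [-2.57, 2.57]. Speed limits (rad/s): [2.79, 2.79, 3.14, 3.14, 3.14, 3.14].

INTERFACE

Orientations are given as a unit quaternion [w, x, y, z].
In Python, from rig import env, optics, job_done, models gives the robot as it stands. The module is installed in compiled form; this text tells all that it offers.
- The arm moves only by the tool drive_tool, never from a script. Its argument "motion" is a list of rows, each a list of 5 numbers: the shift along the tool's x, y, z in m, then the turn about the tool's z in rad, then the opening, from 0 (shut) to 1 (fully open). A call has 1 to 20 rows; each row shifts and turns the commanded pose from where the row before left it, along the tool's axes as they then stand; what a row does not reach is not made up. A row lasts 1/12 s, in which the tool goes at most 41.7 mm and 7.16 degrees, less where a joint would pass 70% of its speed; a pose out of reach is approached as far as the arm can. A call is refused whole if a number of a shift passes 0.0417 or a number of a turn 0.125, either way. A call with a gripper value outside its range is refused whole. The fingers move at their own pace and stop on an object; "squeeze" is the grip in N (left out, the last holds). Time passes only in rows, so rows that do not move let the fingers close. It gives the time, the measured TCP pose, the force and the opening at its end, in the units of the state.
- env.sense(): the state, without advancing time (a new reading comes with each control period).
- optics.snapshot(name): name is "scene" or "top"; returns a dict with "image" (384x512x3 uint8, red, green, blue), "fx", "fy", "cx", "cy" (pixels), "R" (3x3) and "t" (3): a world point X has camera coordinates R X + t. Camera axes: x right, y down, z forward; pixel columns grow to the right and rows downward; lengths in m; the calibration is good to about 2 mm. A picture is of the moment at which its call begins. There is no depth.
- job_done(): hands the job in, once; it reports no verdict.
Trained networks look in a picture, given as the dict that the camera call returned (one of the last four; its "shot" number tells which), for a name from the list of things; names that differ only in an ending like _2 or _b are one class to them, and where a whole thing is asked for, a point or a joint stands for the part that bears it (a point fixed in the world has none). Each returns a list of dicts, best first, with "confidence" (0 to 1); they miss things now and then, are a little off and sometimes report something else, mostly with a low value. They report only what shows in the picture. A call takes as long as a camera call. They do not tell look-alikes from the thing itself.
- models.outline_of(thing, picture): "mask" (384x512 bool, what is visible of it) and "rect" ([left, top, width, height] in pixels, round what is visible of it).
- models.tip_of(thing, picture): "point" ([column, row] in pixels: a listed point, or the origin of a listed thing).
The state is a dict: "time": time; "joint_positions": joint angles; "qvel": joint speeds; "effort": joint torques, N m; "ee_pos": TCP position; "ee_rot": TCP orientation; "force": force on the tool from outside, world axes, zero at the start; "wrist_torque": the same for the moment, N m; "gripper_width": opening from 0.0 (shut) to 1.0 (fully open).
Only numpy, scipy, OpenCV 4.12 (cv2) and the standard library are available. Lean on these libraries where they do the work, as an engineer would, in place of code of your own. Each camera call takes 0.05 s, during which the arm holds its last target.

TASK

In the bench tightening fixture, slide the lock fully home by its black knob, so that the tool holder in the clamping station beside it cannot spin. Then take the clamping nut off that holder: left-hand and right-hand threaded holders look the same here, so try the nut one way and, if it will not loosen, the other, unscrew it and lift it off, leaving the lock home and the parked holder and the things on the bench where they are. Finish while still holding the nut level in the gripper, a few centimetres straight above the holder's nose; do not put it down or let go.

Things in the scene. Friction and masses are not known exactly. Their poses are not given: they have to be found in the camera images.
- fixture: Grey cast bench fixture, screwed down. Origin at bench level on the vertical axis of the clamping station (block 80 x 80 mm, 75 mm high, the tool holder stands in its bore); z up. Base plate: x from -55 to 55, y from -210 to 175 mm. On the -y side is the lock's slideway, 44 mm wide, 94 mm high. On the +y side, at y = 130 mm, a second holder with a nut is parked.
- seat (a point): On the station's axis, 119 mm above the bench: the holder's shoulder, on which the nut sits at the start. Above it the bare threaded nose, 36 mm in diameter, rises 15 mm: a nut raised 15 mm is clear of it. Below it the neck is 34 to 43 mm in diameter down to the flange, 50 mm in diameter, 93 mm above the bench.
- lock_slide (a joint): Lock slide of the fixture, in m: 0 open, 0.040 fully home against its stop. Moves along the fixture's +y, towards the station; friction about 2.5 N; stays where it is left; starts open or part open. Home, its tongue stands in a slot of the holder's flange: the holder can neither spin nor be lifted out. Open, the holder spins with its nut, and once spun the slot no longer meets the tongue.
- lock_knob (a point): The grip of the lock slide: an upright round black plastic knob 22 mm in diameter, from 100 to 132 mm above the bench; this point lies on its axis 116 mm above the bench (16 mm below its top). In the fixture's frame it is at x = 0, y = -138 mm with the lock open, y = -98 mm with the lock home. Free above and on both x sides above 95 mm.
- nut: Clamping nut on the holder in the station: steel ring, 46 mm outside diameter, six shallow notches 60 degrees apart, 22 mm high, bevelled above 17 mm, about 0.14 kg. Origin: centre of its lower rim; z up; its yaw turns with it and is the fixture's at the start. Finger-tight at the start, on a coarse two-start thread of unknown hand (see nut_top).
- nut_top (a point): Centre of the nut's top face, 22 mm above its origin. Turned the wrong way, the nut is stopped after at most about 10 degrees of play. The other way it turns freely, need not be raised meanwhile and does not rise by itself, and is released after about 85 to 95 degrees. From there to a stop at about 150 degrees it lifts straight off; 110 to 125 degrees is a good turn to lift at.
- spare_nut: The nut of the parked second holder, same shape, at y = 130 mm in the fixture's frame. Leave it.
- hook_spanner: C-shaped hook spanner lying on the bench on the -x side of the fixture, 210 mm long, 6 mm thick; origin near where its handle meets the hook. Leave it.
- gauge: Plug gauge lying on the bench on the -x side of the fixture, 120 mm long, 16 mm in diameter; origin under its middle. Leave it.
- tap: Loose tap lying on the bench on the +x side of the fixture, 122 mm long, 19 mm in diameter; origin under its middle. Leave it.
- tap_case: Plastic case 30 x 75 x 22 mm on the bench on the +x side of the fixture; origin under its middle. Leave it.
- collet: Conical collet standing on the bench on the +x side of the fixture, 33 mm in diameter, 40 mm high; origin under its middle. Leave it.
Mind the look-alikes: they are no part of the job. What is shaped like the nut but pink is not meant.

How it is judged:
On the way, in this order (a step that is already met when the one before it is completed fails the run):
1. the lock is fully home, the nut still on its seat (value of joint lock_slide above 0.037 m and z of nut in the frame of fixture below 0.126 m), for 0.3 s.
2. the nut is unscrewed and off the nose, with the lock home (z of nut in the frame of fixture above 0.136 m and horizontal distance between nut and fixture below 0.05 m and value of joint lock_slide above 0.036 m), for 0.2 s.
At the end, for the whole second after the job is handed in: The lock slide is home (within 4 mm of its stop); the nut is held still by the fingers (over 1 N of contact), 20 to 141 mm above its seat, within 40 mm of straight above the holder's nose, level to 0.3 rad, and touches neither the fixture nor the other nut (value of joint lock_slide above 0.036 m and z of nut in the frame of fixture between 0.139 and 0.26 m and horizontal distance between nut and fixture below 0.04 m and angle between nut's own z axis and vertical below 0.3 rad and linear speed of nut below 0.02 m/s and contact force between the fingers and nut above 1 N and contact force between nut and fixture below 0.2 N and contact force between nut and spare_nut below 0.2 N); the arm keeps its last pose, push and grip.
It fails at once if the parked holder's nut is moved by more than 12 mm (distance of spare_nut from where it was at the start of the episode above 0.012 m).
It fails at once if the nut falls over or is tipped by more than about 45 degrees (angle between nut's own z axis and vertical above 0.8 rad).
It fails at once if a thing lying on the bench is moved by more than 25 mm (distance of any of hook_spanner, gauge, tap, tap_case, collet from where it was at the start of the episode above 0.025 m).
It also fails if it takes over 72 s, if anything falls off the work surface, if the arm or the gripper's body presses on something with over 40 N, if the wrist force passes 120 N, or if a joint passes its speed limit or range.

## Working session

There is one attempt and no reset: what is moved stays moved. The work goes in short steps, Python scripts to look and compute and a tool call to move; the robot and the scene stay as the last step left them, time stands still between calls to the robot, and variables do not carry over. Pictures are saved under pics/ and viewed, and the job is handed in when it is done.

Besides the shell and the picture viewer there is one more tool, called after "Call:" as a command line: name --pt "numbers of a row" for each row, then --argument value for the rest. drive_tool: Moves the arm, as the interface text tells. Its arguments: {"type":"object","properties":{"motion":{"type":"array","items":{"type":"array","items":{"type":"number"}}},"squeeze":{"type":"number"}},"required":["motion"]}

```bash
mkdir -p pics; cat > h.py <<'E'
import numpy as np, cv2
from rig import env, optics, job_done, models
def save(img,name,box=None,s=1):
    im=img[...,::-1]
    if box: x,y,w,h=box; im=im[y:y+h,x:x+w]
    im=cv2.resize(np.ascontiguousarray(im),None,fx=s,fy=s,interpolation=cv2.INTER_CUBIC)
    cv2.imwrite('pics/'+name,im)
def atz(p,px,z):
    d=np.array([(px[0]-p['cx'])/p['fx'],(px[1]-p['cy'])/p['fy'],1.0])
    R=np.array(p['R']);t=np.array(p['t']);c=-R.T@t;d=R.T@d
    return c+d*(z-c[2])/d[2]
def proj(p,X):
    q=np.array(p['R'])@np.array(X)+np.array(p['t'])
    return [p['fx']*q[0]/q[2]+p['cx'],p['fy']*q[1]/q[2]+p['cy']]
E
python3 - <<'E'
from h import *
print(env.sense())
for n in ['scene','top']:
    p=optics.snapshot(n); save(p['image'],n+'1.png',s=1.5)
    print(n,p['fx'],p['t'],np.round(p['R'],3).tolist())
    for th,z in [('lock_knob',.116),('nut_top',.141),('seat',.119),('nut',.119),('spare_nut',.119),('fixture',0)]:
        for r in models.tip_of(th,p)[:4]:
            print(n,th,round(r['confidence'],2),np.round(r['point'],1),np.round(atz(p,r['point'],z),4))
E
```

```text
{'time': 0.0, 'joint_positions': array([-1.38610984e+00,  8.80102061e-02,  1.37227507e+00,  8.21867556e-06,
        1.68359932e+00, -1.03097931e-01]), 'qvel': array([-0.00252276,  0.00046964,  0.00112129,  0.00029571,  0.00113192,
       -0.00234515]), 'effort': array([ 8.39293280e-04, -3.51857328e+01, -3.13272357e+01, -8.44667269e-08,
        1.05880882e-02, -9.85208118e-06]), 'ee_pos': array([ 0.15601277, -0.52688855,  0.23009839]), 'ee_rot': array([-7.79606319e-04,  8.01195247e-01, -5.98401924e-01, -8.39930734e-04]), 'force': array([-0.10440193,  0.19824027,  0.40461334]), 'wrist_torque': array([-0.04107869, -0.00584433, -0.02049029]), 'gripper_width': 0.9948403432650028}
scene 442.56550176572006 [-0.3557637  -0.3459789   1.13723457] [[0.548, 0.836, -0.009], [0.712, -0.472, -0.52], [-0.439, 0.279, -0.854]]
scene lock_knob 0.82 [160.7 183.8] [ 0.491  -0.0935  0.116 ]
scene nut_top 0.97 [225.8 144.1] [0.4968 0.0421 0.141 ]
scene nut_top 0.6 [236.2 254.7] [ 0.6919 -0.058   0.141 ]
scene seat 0.94 [231.4 148.1] [0.4957 0.0536 0.119 ]
scene nut 0.93 [239.4 262.3] [ 0.6975 -0.0565  0.11
[... 195 characters left out ...]
185.9] [0.5008 0.0439 0.    ]
top 411.54753781907465 [0.04195426 0.58740041 0.73367228] [[-0.024, -1.0, -0.009], [-0.996, 0.024, -0.084], [0.084, 0.007, -0.996]]
top lock_knob 0.61 [329.6 244.5] [ 0.4933 -0.0942  0.116 ]
top nut_top 0.91 [237.9 241.8] [0.5019 0.0515 0.141 ]
top nut_top 0.82 [286.8 155. ] [ 0.6356 -0.0281  0.141 ]
top seat 0.68 [244.8 240.9] [0.5023 0.0414 0.119 ]
top nut 0.93 [289.2 156.5] [ 0.6369 -0.0337  0.119 ]
top nut 0.61 [243.8 241.8] [0.5009 0.043  0.119 ]
top nut 0.5 [161.6 236.8] [0.512  0.1746 0.119 ]
top spare_nut 0.63 [163.4 234.8] [0.5151 0.1717 0.119 ]
top spare_nut 0.49 [242.9 241.6] [0.5013 0.0445 0.119 ]
top fixture 0.69 [246.  242.5] [0.4953 0.0426 0.    ]
```

View pics/scene1.png

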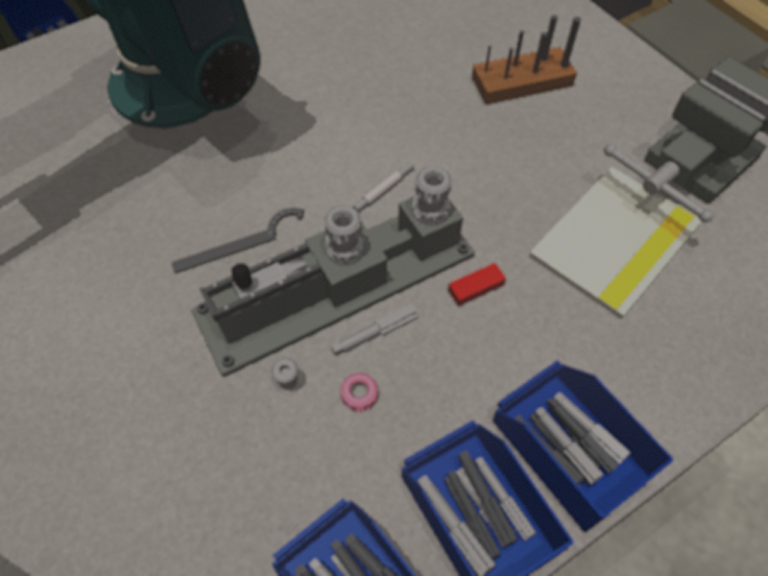

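View pics/top1.png

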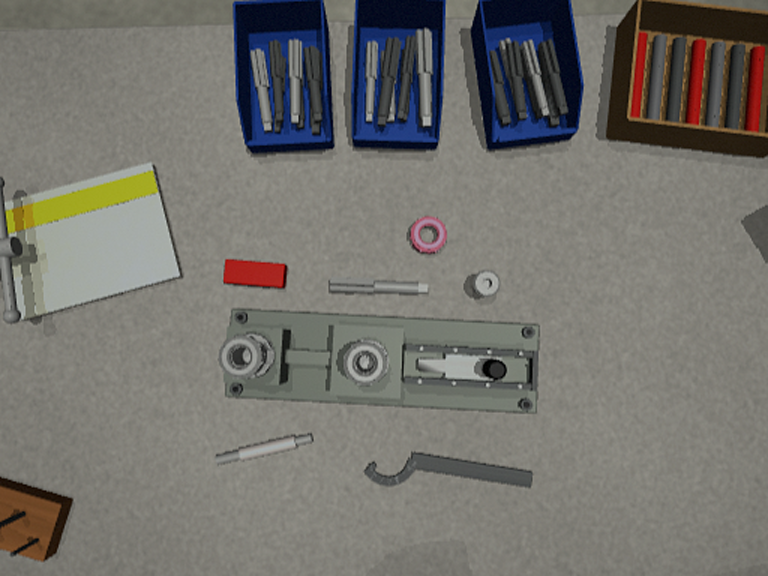

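The top view (1.5x) shows three nut-like things: the station nut at (365,361), the parked nut at (243,355), and the pink ring at (428,235). The station nut is the target because it stands in the block next to the slideway. The knob is at (494,369). I'll refine the fixture pose and confirm it on crops.

```bash
cat > ov.py <<'E'
from h import *
from scipy.optimize import least_squares
P={n:optics.snapshot(n) for n in ['scene','top']}
obs=[]
def fix(x,y,a,X): 
    c,s=np.cos(a),np.sin(a); return [x+c*X[0]-s*X[1],y+s*X[0]+c*X[1],X[2]]
for n,p in P.items():
    for th,X in [('nut_top',(0,0,.141)),('seat',(0,0,.119)),('spare_nut',(0,.13,.119)),('nut',(0,0,.119)),('fixture',(0,0,0)),('lock_knob',None)]:
        for r in models.tip_of(th,p)[:4]:
            obs.append((n,th,X,r['point'],r['confidence']))
def res(v):
    o=[]
    for n,th,X,px,c in obs:
        X=X or (0,v[3],.116)
        d=np.array(proj(P[n],fix(*v[:3],X)))-px
        o+=list(d) if np.hypot(*d)<15 else [0,0]
    return o
s=least_squares(res,[.4995,.045,-.078,-.138],loss='soft_l1',x_scale=[.01,.01,.1,.01],diff_step=1e-5)
v=s.x;print(np.round(v,4),s.cost)
import sys
if len(sys.argv)>1:v=np.array(eval(sys.argv[1]))
cr=[]
for n,p in P.items():
    k=5;im=p['image'];b=(140,95,170,120) if n=='scene' else (145,190,220,100)
    k=4 if n=='scene' else 3.6
    x0,y0,w,h=b
    c=cv2.resize(np.ascontiguousarray(im[y0:y0+h,x0:x0+w,::-1]),None,fx=k,fy=k,interpolation=cv2.INTER_CUBIC)
    def pl(pts,col):
        q=np.array([[(u-x0+.5)*k,(w_-y0+.5)*k] for u,w_ in [proj(p,fix(*v[:3],X)) for X in pts]])
        cv2.polylines(c,[np.round(q).astype(np.int32)],True,col,1,cv2.LINE_AA)
    th=np.linspace(0,6.283,40)
    ci=lambda y,r,z:[(r*np.cos(t),y+r*np.sin(t),z) for t in th]
    pl(ci(0,.023,.136),(0,255,0));pl(ci(0,.023,.119),(0,255,0));pl(ci(.13,.023,.136),(255,255,0));pl(ci(v[3],.011,.132),(0,0,255));pl(ci(v[3],.011,.1),(0,0,255))
    pl([(.055,-.21,0),(.055,.175,0),(-.055,.175,0),(-.055,-.21,0)],(255,0,255))
    pl([(.04,.04,.075),(-.04,.04,.075),(-.04,-.04,.075),(.04,-.04,.075)],(0,165,255))
    pl([(.022,-.2,.094),(.022,-.04,.094),(-.022,-.04,.094),(-.022,-.2,.094)],(255,0,0))
    cv2.imwrite(f'pics/ov_{n}{len(sys.argv)}.png',c)
E
python3 ov.py
```

```text
[ 0.5014  0.044  -0.0497 -0.138 ] 13.063700501795964
```

View pics/ov_scene1.png

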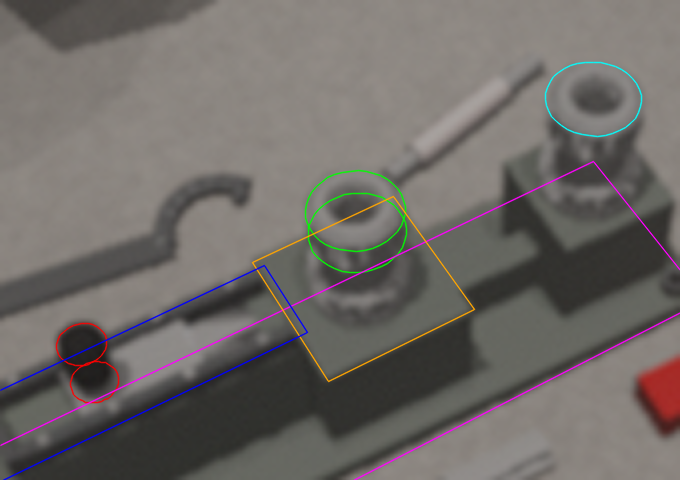

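View pics/ov_top1.png

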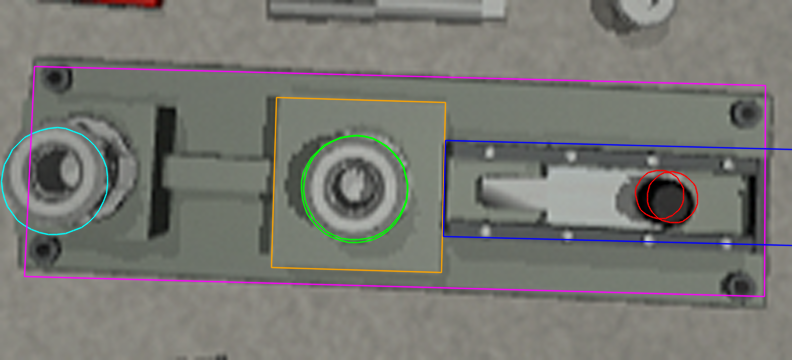

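```bash
python3 ov.py "[.5008,.0442,-.075,-.138]"
```

```text
[ 0.5025  0.0433 -0.0578 -0.137 ] 18.894143089506187
```

View pics/ov_scene2.png

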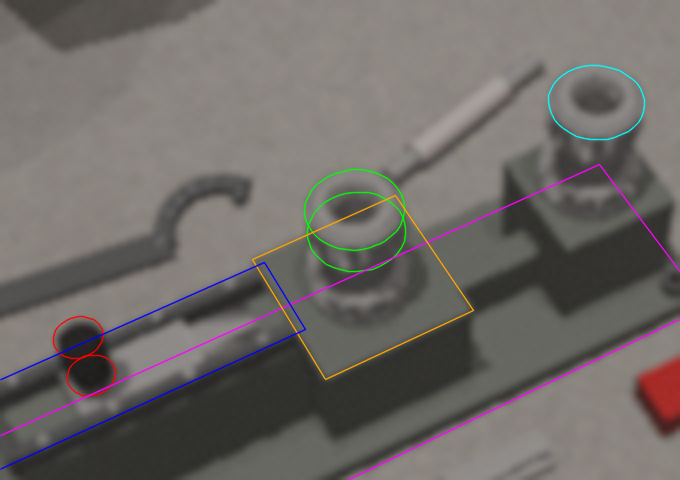

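View pics/ov_top2.png

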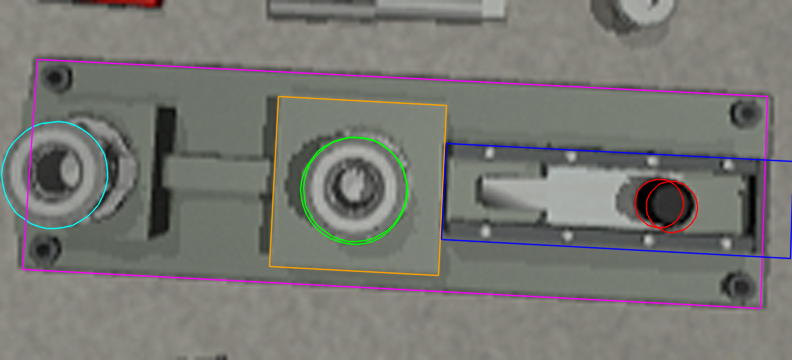

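The overlay fits in both views. Fixture is at about (0.5015, 0.0437) with yaw -0.075, and the lock is open. I'll turn the jaws to the fixture's x and then travel to above the knob.

Call:
drive_tool --pt "0 0 0 -0.12 1" --pt "0 0 0 -0.12 1" --pt "0 0 0 -0.12 1" --pt "0 0 0 -0.12 1" --pt "0 0 0 -0.12 1" --pt "0 0 0 -0.12 1" --pt "0 0 0 -0.12 1" --pt "0 0 0 -0.12 1" --pt "0 0 0 -0.12 1" --pt "0 0 0 -0.12 1" --pt "0 0 0 -0.008 1" --pt "0 0 0 0 1"

```text
time: 3.1
ee_pos: [0.1561, -0.5274, 0.2313]
ee_rot: [0.0, 0.999, -0.039, -0.0]
force: [-0.3, -0.1, -0.4]
gripper_width: 1.004
```

Call:
drive_tool --pt "0.0189 -0.0286 0 0 1" --pt "0.0189 -0.0286 0 0 1" --pt "0.0189 -0.0286 0 0 1" --pt "0.0189 -0.0286 0 0 1" --pt "0.0189 -0.0286 0 0 1" --pt "0.0189 -0.0286 0 0 1" --pt "0.0189 -0.0286 0 0 1" --pt "0.0189 -0.0286 0 0 1" --pt "0.0189 -0.0286 0 0 1" --pt "0.0189 -0.0286 0 0 1" --pt "0.0189 -0.0286 0 0 1" --pt "0.0189 -0.0286 0 0 1" --pt "0.0189 -0.0286 0 0 1" --pt "0.0189 -0.0286 0 0 1" --pt "0.0189 -0.0286 0 0 1" --pt "0.0189 -0.0286 0 0 1" --pt "0 0 0 0 1" --pt "0 0 0 0 1"

```text
time: 4.6
ee_pos: [0.4924, -0.0925, 0.231]
ee_rot: [0.0, 0.999, -0.037, -0.0]
force: [-0.1, -0.4, 0.7]
gripper_width: 1.001
```

```bash
cat > st.py <<'E'
from h import *
from scipy.spatial.transform import Rotation as Ro
s=env.sense();w,x,y,z=s['ee_rot'];R=Ro.from_quat([x,y,z,w]).as_matrix()
f=np.array([.5015,.0437]);a=-.075
d=s['ee_pos'][:2]-f;c,sn=np.cos(a),np.sin(a)
print('t',round(s['time'],2),'tcp',s['ee_pos'].round(4),'in fix',np.round([c*d[0]+sn*d[1],-sn*d[0]+c*d[1]],4),'yaw',np.arctan2(R[1,0],R[0,0]).round(4),'tilt',R[:,2].round(3),'q6',s['joint_positions'][5].round(3),'F',s['force'].round(2),'M',s['wrist_torque'].round(2),'g',round(s['gripper_width'],3))
E
python3 st.py
```

```text
t 4.6 tcp [ 0.4924 -0.0925  0.231 ] in fix [ 0.0012 -0.1365] yaw -0.0737 tilt [-0.001 -0.    -1.   ] q6 -0.225 F [-0.12 -0.44  0.7 ] M [ 0.03 -0.02  0.01] g 1.001
```

Call:
drive_tool --pt "-0.001 0.001 0.018 0 0.6" --pt "0 0 0.018 0 0.6" --pt "0 0 0.018 0 0.6" --pt "0 0 0.018 0 0.6" --pt "0 0 0.016 0 0.6" --pt "0 0 0.014 0 0.6" --pt "0 0 0.013 0 0.6" --pt "0 0 0.012 0 0.6" --pt "0 0 0 0 0.6" --pt "0 0 0 0 0.6" --squeeze 30

```text
time: 5.43
ee_pos: [0.4901, -0.0953, 0.1038]
ee_rot: [-0.0, 0.999, -0.038, -0.001]
force: [-0.2, -0.3, 0.1]
gripper_width: 0.603
```

```bash
python3 st.py; python3 - <<'E'
from h import *
for n,b in [('scene',(110,80,160,160)),('top',(200,180,200,110))]:
    p=optics.snapshot(n); save(p['image'],n+'2.png',b,4)
E
```

```text
t 5.43 tcp [ 0.4901 -0.0953  0.1038] in fix [-0.0009 -0.1395] yaw -0.0769 tilt [-0.001  0.    -1.   ] q6 -0.229 F [-0.19 -0.3   0.12] M [ 0.01 -0.04 -0.  ] g 0.603
```

View pics/scene2.png

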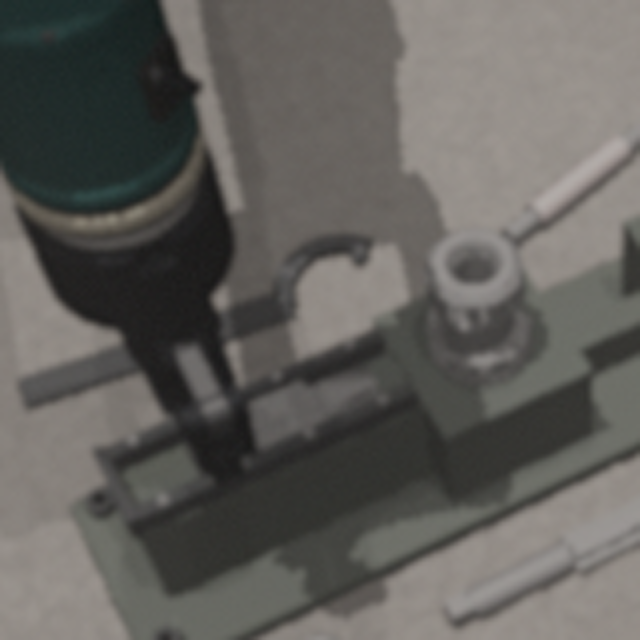

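View pics/top2.png

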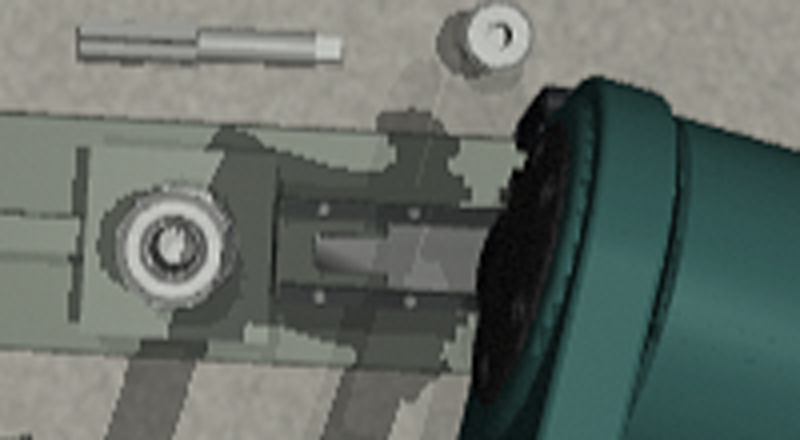

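The fingers now stand on both x sides of the knob, at crop (200,430). Closing on it.

Call:
drive_tool --pt "0 0 0 0 0.1" --pt "0 0 0 0 0.1" --pt "0 0 0 0 0.1" --pt "0 0 0 0 0.1" --pt "0 0 0 0 0.1" --pt "0 0 0 0 0.1" --pt "0 0 0 0 0.1" --pt "0 0 0 0 0.1" --squeeze 40

```text
time: 6.2
ee_pos: [0.4925, -0.095, 0.1056]
ee_rot: [0.0, 0.999, -0.037, 0.002]
force: [5.2, 0.0, 2.4]
gripper_width: 0.239
```

```bash
python3 st.py
```

```text
t 6.2 tcp [ 0.4925 -0.095   0.1056] in fix [ 0.0014 -0.139 ] yaw -0.075 tilt [ 0.004 -0.001 -1.   ] q6 -0.229 F [5.16 0.04 2.38] M [-0.1  -0.83  0.03] g 0.239
```

Call:
drive_tool --pt "0.001 -0.004 0 0 0.1" --pt "0.001 -0.004 0 0 0.1" --pt "0 -0.004 0 0 0.1" --pt "0 -0.004 0 0 0.1" --pt "0 -0.004 0 0 0.1" --pt "0 -0.004 0 0 0.1" --pt "0 -0.004 0 0 0.1" --pt "0 -0.004 0 0 0.1" --pt "0 -0.004 0 0 0.1" --pt "0 -0.004 0 0 0.1" --pt "0 -0.003 0 0 0.1" --pt "0 0 0 0 0.1" --pt "0 0 0 0 0.1" --pt "0 0 0 0 0.1" --pt "0 0 0 0 0.1"

```text
time: 7.45
ee_pos: [0.4955, -0.0555, 0.1056]
ee_rot: [0.004, 0.999, -0.038, -0.0]
force: [-1.0, -9.7, 7.5]
gripper_width: 0.24
```

```bash
python3 st.py
```

```text
t 7.45 tcp [ 0.4955 -0.0555  0.1056] in fix [ 0.0014 -0.0994] yaw -0.0761 tilt [-0.001 -0.008 -1.   ] q6 -0.143 F [-1.05 -9.65  7.54] M [-1.42  0.14  0.02] g 0.24
```

Call:
drive_tool --pt "0 -0.002 0 0 0.1" --pt "0 -0.002 0 0 0.1" --pt "0 0 0 0 0.1" --pt "0 0 0 0 0.1" --pt "0 0 0 0 0.1" --pt "0 0 0 0 0.1"

```text
time: 7.95
ee_pos: [0.4955, -0.0555, 0.1056]
ee_rot: [0.008, 0.999, -0.039, -0.001]
force: [-2.3, -19.4, 6.3]
gripper_width: 0.239
```

```bash
python3 st.py
```

```text
t 7.95 tcp [ 0.4955 -0.0555  0.1056] in fix [ 0.0014 -0.0993] yaw -0.0775 tilt [-0.002 -0.016 -1.   ] q6 -0.135 F [ -2.32 -19.35   6.3 ] M [-2.98  0.31  0.05] g 0.239
```

It moved 39.6 mm and then held firm against 19 N, so it is at the stop. I'll relax, open and rise.

Call:
drive_tool --pt "0 0.003 0 0 0.1" --pt "0 0.002 0 0 0.1" --pt "0 0 0 0 0.1" --pt "0 0 0 0 0.7" --pt "0 0 0 0 0.7" --pt "0 0 0 0 0.7" --pt "0 0 0 0 0.7" --pt "0 0 0 0 0.7" --pt "0 0 -0.01 0 0.7" --pt "0 0 -0.02 0 0.7" --pt "0 0 -0.03 0 0.7" --pt "0 0 -0.03 0 0.7" --pt "0 0 -0.02 0 1" --pt "0 0 -0.01 0 1" --pt "0 0 0 0 1" --pt "0 0 0 0 1"

```text
time: 9.28
ee_pos: [0.4959, -0.0528, 0.2242]
ee_rot: [0.0, 0.999, -0.037, 0.0]
force: [-0.3, -0.2, -0.6]
gripper_width: 1.002
```

```bash
python3 st.py; python3 - <<'E'
from h import *
for n,b in [('scene',(110,80,160,160)),('top',(170,180,200,110))]:
    p=optics.snapshot(n); save(p['image'],n+'3.png',b,4)
    for th,z in [('lock_knob',.116),('nut_top',.141),('nut',.119)]:
        for r in models.tip_of(th,p)[:3]: print(n,th,round(r['confidence'],2),np.round(r['point'],1),atz(p,r['point'],z).round(4))
E
```

```text
t 9.28 tcp [ 0.4959 -0.0528  0.2242] in fix [ 0.0017 -0.0967] yaw -0.0749 tilt [ 0. -0. -1.] q6 -0.145 F [-0.25 -0.25 -0.63] M [ 0.05 -0.02 -0.05] g 1.002
scene lock_knob 0.74 [180.8 173.8] [ 0.492 -0.053  0.116]
scene lock_knob 0.7 [313.9 187.3] [0.6492 0.1315 0.116 ]
scene nut_top 0.61 [227.9 149.1] [0.5086 0.0394 0.141 ]
scene nut_top 0.6 [235.8 256.8] [ 0.6946 -0.0604  0.141 ]
scene nut 0.87 [237.3 258.7] [ 0.6904 -0.056   0.119 ]
scene nut 0.86 [229.7 152.6] [0.5028 0.0455 0.119 ]
top nut_top 0.58 [285.8 155. ] [ 0.6356 -0.0266  0.141 ]
top nut_top 0.55 [241.  240.6] [0.5037 0.0467 0.141 ]
top nut 0.96 [288.7 156.4] [ 0.637  -0.0329  0.119 ]
top nut 0.9 [243.8 241.1] [0.5021 0.043  0.119 ]
top nut 0.31 [251.8 191.9] [0.5806 0.0284 0.119 ]
```

View pics/scene3.png

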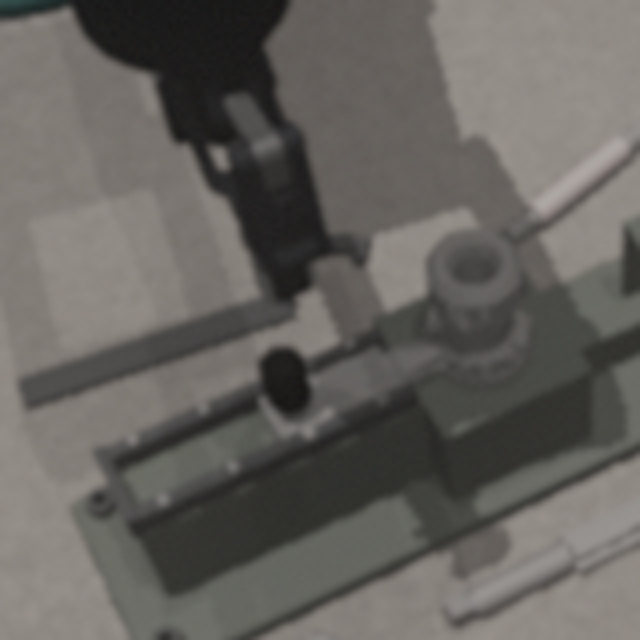

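View pics/top3.png

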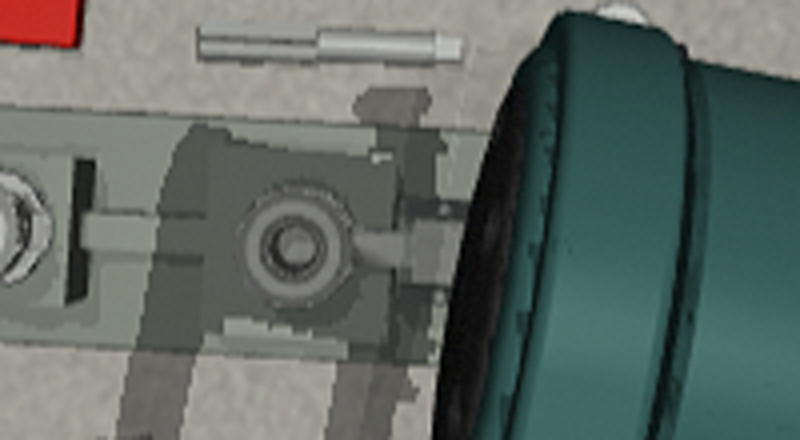

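The lock is home with its tongue in the flange slot, at top crop (375,248). The nut at (297,248) is still seated. Next I move over it.

Call:
drive_tool --pt "0 -0.012 0 0 1" --pt "0 -0.012 0 0 1" --pt "0 -0.012 0 0 1" --pt "0 -0.012 0 0 1" --pt "0 -0.012 0 0 1" --pt "0 -0.012 0 0 1" --pt "0 -0.012 0 0 1" --pt "0 -0.0125 0 0 1" --pt "0 0 0 0 1" --pt "0 0 0 0 1" --pt "0 0 0 0 1"

```text
time: 10.6
ee_pos: [0.5033, 0.0432, 0.2243]
ee_rot: [0.0, 0.999, -0.037, -0.0]
force: [-0.4, 0.0, -0.4]
gripper_width: 0.998
```

```bash
python3 st.py
```

```text
t 10.6 tcp [0.5033 0.0432 0.2243] in fix [ 0.0018 -0.0004] yaw -0.0749 tilt [-0.    -0.001 -1.   ] q6 0.049 F [-0.36  0.05 -0.41] M [-0.02 -0.04 -0.02] g 0.998
```

Call:
drive_tool --pt "0 0 0.015 0 1" --pt "0 0 0.015 0 1" --pt "0 0 0.015 0 1" --pt "0 0 0.015 0 1" --pt "0 0 0.014 0 1" --pt "0 0 0.012 0 1" --pt "0 0 0.012 0 1" --pt "0 0 0.01 0 1" --pt "0 0 0.01 0 1" --pt "0 0 0 0 1" --pt "0 0 0 0 1"

```text
time: 11.52
ee_pos: [0.503, 0.0432, 0.1058]
ee_rot: [0.0, 0.999, -0.038, -0.001]
force: [-0.1, 0.2, -0.0]
gripper_width: 1.001
```

```bash
python3 st.py; python3 - <<'E'
from h import *
for n,b in [('scene',(140,60,160,150))]:
    p=optics.snapshot(n); save(p['image'],n+'4.png',b,4)
E
```

```text
t 11.52 tcp [0.503  0.0432 0.1058] in fix [ 0.0015 -0.0004] yaw -0.0751 tilt [-0.001 -0.    -1.   ] q6 0.049 F [-0.08  0.19 -0.03] M [ 0.02 -0.03  0.03] g 1.001
```

View pics/scene4.png

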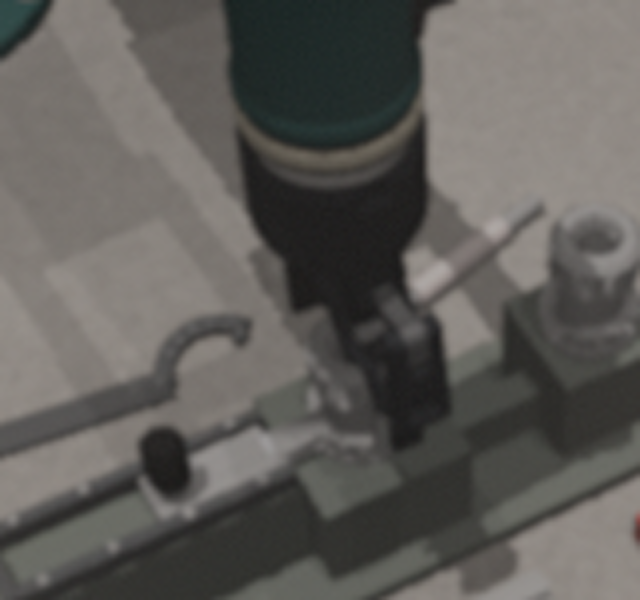

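The fingers straddle the station nut. Closing with an 80 N grip.

Call:
drive_tool --pt "0 0 0 0 0.4" --pt "0 0 0 0 0.4" --pt "0 0 0 0 0.4" --pt "0 0 0 0 0.4" --pt "0 0 0 0 0.4" --pt "0 0 0 0 0.4" --pt "0 0 0 0 0.4" --pt "0 0 0 0 0.4" --squeeze 80

```text
time: 12.23
ee_pos: [0.5037, 0.0433, 0.1074]
ee_rot: [-0.0, 0.999, -0.037, 0.001]
force: [-0.7, -0.1, 5.9]
gripper_width: 0.519
```

```bash
python3 st.py
```

```text
t 12.23 tcp [0.5037 0.0433 0.1074] in fix [ 0.0023 -0.0002] yaw -0.0749 tilt [ 0.002 -0.    -1.   ] q6 0.049 F [-0.69 -0.13  5.93] M [0.03 0.21 0.04] g 0.519
```

Call:
drive_tool --pt "0 0 0 -0.05 0.4" --pt "0 0 0 -0.05 0.4" --pt "0 0 0 -0.05 0.4" --pt "0 0 0 -0.05 0.4" --pt "0 0 0 -0.05 0.4" --pt "0 0 0 0 0.4" --pt "0 0 0 0 0.4"

```text
time: 12.82
ee_pos: [0.504, 0.0435, 0.1074]
ee_rot: [0.0, 0.996, 0.088, 0.001]
force: [-0.9, 0.6, 5.2]
gripper_width: 0.519
```

```bash
python3 st.py
```

```text
t 12.82 tcp [0.504  0.0435 0.1074] in fix [ 0.0025 -0.    ] yaw 0.1754 tilt [ 0.002  0.    -1.   ] q6 -0.202 F [-0.93  0.62  5.2 ] M [0.07 0.12 0.1 ] g 0.519
```

It turned 14° with only 0.1 Nm of torque, so this way appears free. Continuing.

Call:
drive_tool --pt "0 0 0 -0.06 0.4" --pt "0 0 0 -0.06 0.4" --pt "0 0 0 -0.06 0.4" --pt "0 0 0 -0.06 0.4" --pt "0 0 0 -0.06 0.4" --pt "0 0 0 -0.06 0.4" --pt "0 0 0 -0.06 0.4" --pt "0 0 0 0 0.4"

```text
time: 13.48
ee_pos: [0.5042, 0.0434, 0.1074]
ee_rot: [0.0, 0.956, 0.294, 0.001]
force: [0.3, 1.1, 5.4]
gripper_width: 0.514
```

```bash
python3 st.py
```

```text
t 13.48 tcp [0.5042 0.0434 0.1074] in fix [ 0.0027 -0.0001] yaw 0.5961 tilt [ 0.003  0.    -1.   ] q6 -0.623 F [0.31 1.06 5.45] M [0.05 0.08 0.05] g 0.514
```

Call:
drive_tool --pt "0 0 0 -0.08 0.4" --pt "0 0 0 -0.08 0.4" --pt "0 0 0 -0.08 0.4" --pt "0 0 0 -0.08 0.4" --pt "0 0 0 -0.08 0.4" --pt "0 0 0 -0.08 0.4" --pt "0 0 0 -0.08 0.4" --pt "0 0 0 -0.08 0.4" --pt "0 0 0 -0.08 0.4" --pt "0 0 0 -0.08 0.4" --pt "0 0 0 -0.08 0.4" --pt "0 0 0 -0.08 0.4" --pt "0 0 0 -0.08 0.4" --pt "0 0 0 -0.08 0.4" --pt "0 0 0 -0.08 0.4" --pt "0 0 0 -0.08 0.4" --pt "0 0 0 -0.08 0.4" --pt "0 0 0 -0.03 0.4" --pt "0 0 0 0 0.4" --pt "0 0 0 0 0.4"

```text
time: 15.15
ee_pos: [0.5043, 0.044, 0.1074]
ee_rot: [0.001, 0.547, 0.837, 0.001]
force: [0.2, 0.9, 5.6]
gripper_width: 0.52
```

```bash
python3 st.py
```

```text
t 15.15 tcp [0.5043 0.044  0.1074] in fix [0.0028 0.0005] yaw 1.984 tilt [ 0.003  0.001 -1.   ] q6 -2.01 F [0.16 0.9  5.55] M [ 0.41 -0.01  0.03] g 0.52
```

The total turn is 118°. I'll lift gently and watch the force.

Call:
drive_tool --pt "0 0 -0.002 0 0.4" --pt "0 0 -0.002 0 0.4" --pt "0 0 -0.002 0 0.4" --pt "0 0 -0.002 0 0.4" --pt "0 0 0 0 0.4" --pt "0 0 0 0 0.4"

```text
time: 15.65
ee_pos: [0.5031, 0.0435, 0.1141]
ee_rot: [-0.0, 0.547, 0.837, 0.0]
force: [1.3, 3.4, -2.0]
gripper_width: 0.514
```

```bash
python3 st.py
```

```text
t 15.65 tcp [0.5031 0.0435 0.1141] in fix [ 0.0016 -0.    ] yaw 1.9849 tilt [-0.  0. -1.] q6 -2.011 F [ 1.29  3.4  -2.04] M [ 0.38 -0.19 -0.03] g 0.514
```

Call:
drive_tool --pt "0 0 -0.003 0 0.4" --pt "0 0 -0.004 0 0.4" --pt "0 0 -0.004 0 0.4" --pt "0 0 -0.004 0 0.4" --pt "0 0 -0.005 0 0.4" --pt "0 0 -0.006 0 0.4" --pt "0 0 -0.006 0 0.4" --pt "0 0 -0.006 0 0.4" --pt "0 0 -0.006 0 0.4" --pt "0 0 -0.006 0 0.4" --pt "0 0 -0.005 0 0.4" --pt "0 0 -0.003 0 0.4" --pt "0 0 0 0 0.4" --pt "0 0 0 0 0.4" --pt "0 0 0 0 0.4"

```text
time: 16.9
ee_pos: [0.503, 0.0433, 0.1719]
ee_rot: [-0.0, 0.547, 0.837, -0.0]
force: [-0.2, -0.5, -0.7]
gripper_width: 0.514
```

```bash
python3 st.py; python3 - <<'E'
from h import *
for n,b in [('scene',(140,60,160,150)),('top',(140,180,200,110))]:
    p=optics.snapshot(n); save(p['image'],n+'5.png',b,4)
    for th in ['nut','lock_knob']:
        for r in models.tip_of(th,p)[:3]: print(n,th,round(r['confidence'],2),np.round(r['point'],1))
    print(n,'expect nut',proj(p,[.503,.0437,.119+.06]), proj(p,[.503,.0437,.119]))
E
```

```text
t 16.9 tcp [0.503  0.0433 0.1719] in fix [ 0.0015 -0.0003] yaw 1.985 tilt [-0.001 -0.    -1.   ] q6 -2.011 F [-0.22 -0.54 -0.73] M [ 0.01  0.03 -0.06] g 0.514
scene nut 0.68 [235.7 263.6]
scene nut 0.65 [225.5 129.6]
scene lock_knob 0.78 [180.9 174.6]
scene expect nut [np.float64(227.09485784299102), np.float64(132.829566953772)] [np.float64(228.96213275304612), np.float64(153.09862632441371)]
top nut 0.76 [288.7 160.2]
top expect nut [np.float64(242.07938840821066), np.float64(241.8773480445962)] [np.float64(243.35836722414544), np.float64(240.51393744822667)]
```

View pics/scene5.png

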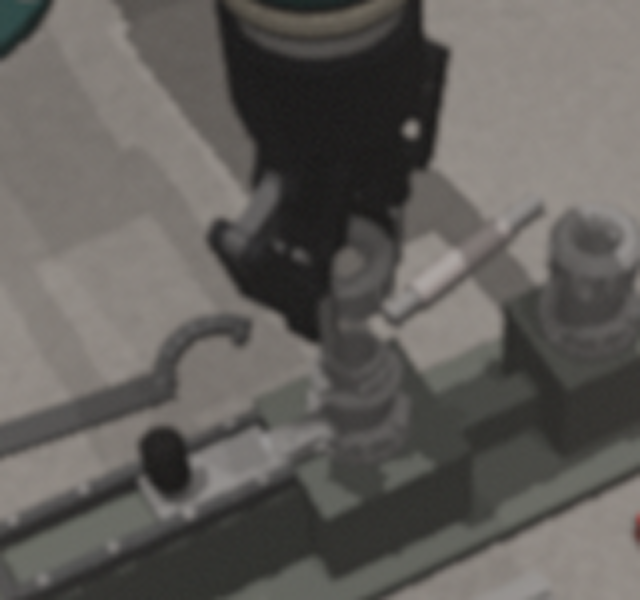

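View pics/top5.png

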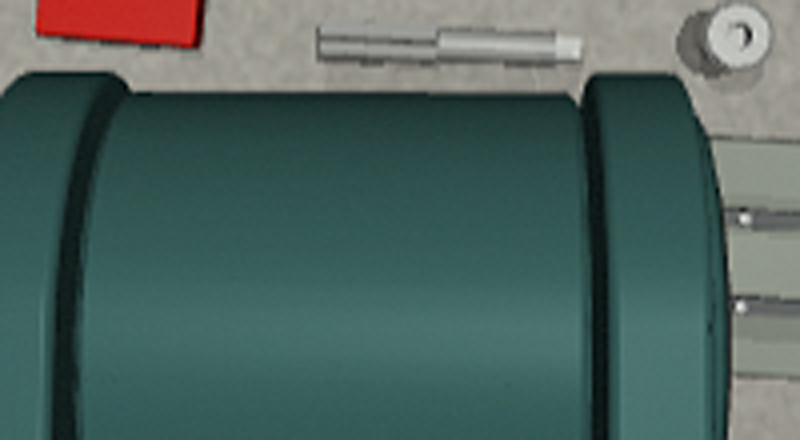

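The scene crop shows the nut at (362,270) held between the fingers, clear above the bare nose at (355,345). The knob at pixel (181,175) is unchanged from home. A short settle, then I hand in.

Call:
drive_tool --pt "0 0 0 0 0.4" --pt "0 0 0 0 0.4" --pt "0 0 0 0 0.4" --pt "0 0 0 0 0.4" --pt "0 0 0 0 0.4" --pt "0 0 0 0 0.4"

```text
time: 17.7
ee_pos: [0.5033, 0.0433, 0.1723]
ee_rot: [0.0, 0.547, 0.837, -0.0]
force: [0.9, 0.4, -0.7]
gripper_width: 0.516
```

```bash
python3 st.py; python3 -c "
from h import *
print(job_done())"
```

```text
t 17.7 tcp [0.5033 0.0433 0.1723] in fix [ 0.0018 -0.0003] yaw 1.985 tilt [ 0. -0. -1.] q6 -2.011 F [ 0.87  0.4  -0.72] M [ 0.01  0.02 -0.01] g 0.516
the job is handed in; nothing more can be done
None
```

I handed the job in at about 17.7 s with the nut off and held level in the gripper, roughly 65 mm above its seat and straight over the nose.

- **Lock:** I slid the lock home by its knob. It moved 39.6 mm and then held against a 19 N push.
- **Nut:** I gripped the station nut at 80 N. The first direction I tried, counter-clockwise seen from above, turned freely, so I never needed the other way. After 118° it lifted off with about 2 N of resistance.
- **Last checks:** The scene picture shows the nut between the fingers above the bare nose. The knob is at the same pixel as right after locking. The gripper opening was 0.516 and the tool was vertical and still.
- **What I could not see or check:**
    - The arm hid the nut and the knob in the top view, so those checks rest on the scene view alone.
    - I did not measure the bench things or the parked nut again. The ones in the last pictures look undisturbed.

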